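# Bolt the slide chest shut past its spring catch

### The arm

A 6-joint arm with a two-finger parallel gripper is mounted at the origin on the work surface. World frame = base frame: x ahead of the robot, y to its left, z up, the work surface at z = 0. Lengths are in m, angles in rad, forces in N, time in s.
With the tool pointing down it reaches from about 0.4 to 0.925 m from the base axis. Payload 12.5 kg.
Tool frame: the origin (TCP) lies on the centre line of the jaws, within the pads' length; the fingertips stand 17 mm ahead of it and the grasp point (between the pads) lies 2 mm behind it (arm.tcp_to_tips is the distance from the TCP to the fingertips, in m); z points along the fingers, y is the line along which they close (so a half turn about z gives the same grasp; the last joint's range is limited). The gripper opens to 95 mm and grips with 3 to 60 N. Pads are 20 mm wide; open, the fingers measure 119 mm over their backs; the gripper's body (75 mm by 180 mm) begins 59 mm behind the grasp point.
Start: joints at [-1.29, 0.491, 1.559, -0, 1.092, -0.106], TCP at [0.236, -0.579, 0.232] pointing down, gripper open.
Joint ranges: [-3.1, 3.1], [-0.84, 2.19], [0.05, 2.79], [-1.13, 4.28], [0.06, 2.93], [-2.69, 2.69]. Speed limits (rad/s): [2.22, 2.22, 2.79, 3.14, 3.14, 3.14].

### API

Orientations are given as a unit quaternion [x, y, z, w].
In Python, from cell import arm gives the robot as it stands.
- The arm moves only by the tool play_rows, never from a script. Its argument "series" is a list of rows, each an object of numbers: "rx", "ry", "rz": the turn, a rotation vector about the tool's x, y, z in rad; "dx", "dy", "dz": the shift along the tool's x, y, z in cm; "fingers": the opening, from 0 (shut) to 1 (fully open). In form: [{"rx": .., "ry": .., "rz": .., "dx": .., "dy": .., "dz": .., "fingers": ..}, ...]. A call has exactly 5 rows; each row is the pose to reach, as a shift and turn from the pose commanded when the call began, along the tool's axes at that moment; what a row does not reach only later rows make up. A row lasts 1/10 s, in which the tool goes at most 50 mm and 8.59 degrees, less where a joint would pass 70% of its speed; a pose out of reach is approached as far as the arm can. A call with a gripper value outside its range is refused whole. The fingers move at their own pace and stop on an object; "newtons" is the grip in N (left out, the last holds). Time passes only in rows, so rows that repeat a pose let the fingers close, or fill a call up. It gives the time, the measured TCP pose, the force, the opening and the grip force at its end, in the units of the state.
- arm.read_state(): the state, without advancing time (a new reading comes with each control period).
- arm.capture(name): name is "side" or "top"; returns (picture, depth): 400x640x3 uint8, red, green, blue; 400x640 float32, m along the optical axis (not along the pixel's ray), 0 where there is no reading.
- arm.camera_params(name): a dict with "camera_matrix" (3x3 intrinsics, pixels), "T" (4x4, takes a point from camera to world coordinates). Camera axes: x right, y up, looking along -z (the intrinsics and any distortion apply to the point x, -y, -z); pixel columns grow to the right and rows downward; lengths in m; the calibration is good to about 2 mm. A picture is of the moment at which its call begins. camera_params takes no time and is no camera call.
- arm.hand_in(): hands the job in; it is judged then, once.
The state is a dict: "t": time; "qpos": joint angles; "dq": joint speeds; "joint_torque": joint torques, N m; "position": TCP position; "tool_rot": TCP orientation; "force": force on the tool from outside, world axes, zero at the start; "torque": the same for the moment, N m; "gripper_width": finger opening in m; "grip_force": force on a finger pad.
Only numpy, scipy, OpenCV 4.12 (cv2) and the standard library are available. Lean on these libraries where they do the work, as an engineer would, in place of code of your own. Each camera call takes 0.05 s, during which the arm holds its last target. There are 200 camera calls.

### The job

Lock up the slide chest: push its drawer fully shut, then press the spring safety catch on its top down with one fingertip and, keeping it held down, push the bolt's post with the other fingertip until the bolt is fully across through the drawer's keeper. Only then let the catch go, so that it springs up behind the bolt. Grasp and lift nothing, and leave the other things where they stand.

Things in the scene. Friction and masses are not known exactly. Their poses are not given: they have to be found in the camera images.
- chest: Fixed grey steel slide chest, 240 (x, depth) x 320 (y, width) x 100 mm high. Origin: centre of its underside, on the bench; x points into the chest, away from the drawer front, y leftwards along the front as seen from the robot, z up. 'Chest (x, y, z)' below is in mm in this frame. On its top: slide bolt, catch and drawer keeper; only the bolt's post and the catch rise above z 122.
- drawer (a joint): How far the drawer is open, m: 0 = fully shut on its stop, at most 0.07. It opens along the chest's -x and stays where it is left (friction 2.5 N). White front panel 312 wide, z 12 to 96, its face at chest x -132 when shut.
- drawer_knob (a point): Centre of the flat outer face of the drawer's round steel pull knob, a place to push: 28 mm across, its face 24 mm in front of the panel; at chest (-156, 0, 65) when the drawer is shut.
- keeper (a point): Middle of the opening of the steel keeper strap, 18 mm wide in y, that bends from the drawer front over the chest top (its top at z 122); at chest (-95, 47, 110) when the drawer is shut. The bolt's 10 mm rod can enter it only with the drawer within about 3 mm of shut.
- bolt (a joint): Travel of the bolt, m: 0 = drawn back (start within 1 mm of it), 0.034 = fully across on its stop. It slides along the chest's +y and stays where it is left (friction 2.5 N). A tooth on it strikes the catch after 3 mm unless the catch is held at least 7 mm down; beyond 29 mm the tooth is past, and the catch can rise behind it (while the tooth is over it, it cannot).
- bolt_tip (a point): Rounded end of the bolt's steel rod (10 mm thick, along the chest's y, axis at x -95, z 110), at chest (-95, 30, 110) with the bolt at 0; it travels with the bolt, into the keeper. The rod runs in two fixed guides, 10 mm long, centred at y -120 and y 5, tops at z 120.
- bolt_post (a point): Centre of the top of the bolt's upright steel post, a cylinder 14 mm across from z 114 to z 147: at chest (-95, -60, 147) with the bolt at 0, travelling with it along +y. To slide the bolt, push the post's -y side; the 48 mm between it and the guide on that side are free above the rod (rod top z 115).
- catch (a joint): How far the spring safety catch is pressed down, m: 0 = up, 0.010 = fully down on its stop. It moves straight down, takes 3 N to start and 7 N fully down, and springs up when let go.
- catch_top (a point): Centre of the top of the catch, a flat steel bar 24 mm wide (x) by 100 mm long (y), parallel to the bolt and 50 mm behind it (farther into the chest): at chest (-45, -60, 134) when up, z 124 when fully down. It is long enough for a fingertip to stay on it and slide along while the bolt crosses.
- beaker: Bystander: small glass beaker, 54 across, 62 high, upright on the rear part of the chest top. Origin: centre of its underside.
- vial: Bystander: vial with cap, 24 across, 45 high, upright on the rear part of the chest top. Origin: centre of its underside.
- weight: Bystander: 26 mm metal block on the rear part of the chest top. Origin: centre of its underside.
- jar: Bystander: big jar with lid, 76 across, 110 high, on the bench beside the chest. Origin: centre of its underside.
- packet: Bystander: brown packet, 60 x 120 x 35 high, on the bench beside the chest. Origin: centre of its underside.
- dropper: Bystander: brown dropper bottle, 34 across, 75 high, on the bench beside the chest. Origin: centre of its underside.
- dish: Bystander: shallow glass dish, 86 across, 16 high, on the bench beside the chest. Origin: centre of its underside.

How it is judged:
By the outcome, as a careful person would: the job done as asked, in the order asked, and still so for the second after the job is handed in, with the robot touching nothing.
It also fails if it takes over 48 s, if anything falls off the work surface, if the arm or the gripper's body presses on something with over 40 N, if the wrist force passes 120 N, or if a joint passes its speed limit or range.

## Working session

There is one attempt and no reset: what is moved stays moved. The work goes in short steps, Python scripts to look and compute and a tool call to move; the robot and the scene stay as the last step left them, time stands still between calls to the robot, and variables do not carry over. Pictures are saved under pics/ and viewed, at most 10 in all, crops included, and the job is handed in when it is done.

Besides the shell and the picture viewer there is one more tool, called after "Request:" by a JSON object that holds its "method" and its "body", one argument or row to a line. play_rows: Moves the arm, as the interface text tells. Its arguments: {"type":"object","properties":{"series":{"type":"array","items":{"type":"object","properties":{"rx":{"type":"number"},"ry":{"type":"number"},"rz":{"type":"number"},"dx":{"type":"number"},"dy":{"type":"number"},"dz":{"type":"number"},"fingers":{"type":"number"}}}},"newtons":{"type":"number"}},"required":["series"]}

```bash
mkdir -p pics
cat > h.py <<'E'
import numpy as np, cv2
from cell import arm
def cloud(n):
    im,d=arm.capture(n); p=arm.camera_params(n); K=np.array(p["camera_matrix"]); T=np.array(p["T"])
    v,u=np.mgrid[0:400,0:640]
    X=np.stack([(u-K[0,2])/K[0,0]*d,-(v-K[1,2])/K[1,1]*d,-d],-1)
    return im,d,X@T[:3,:3].T+T[:3,3],p
E
python3 - <<'E'
from h import *
for n in("top","side"):
    im,d,W,p=cloud(n); cv2.imwrite(f"pics/{n}0.png",im[:,:,::-1]); np.savez(f"{n}0.npz",im=im,d=d,W=W)
    print({k:np.round(v,4).tolist() if not isinstance(v,str) else v for k,v in p.items()})
s=arm.read_state();print(s["t"],s["position"],s["tool_rot"],s["gripper_width"],s["force"],arm.tcp_to_tips)
E
```

```text
{'camera_matrix': [[508.6311, 0.0, 325.3143], [0.0, 508.6311, 190.3975], [0.0, 0.0, 1.0]], 'T': [[-0.0005, 0.9979, -0.0642, 0.546], [-1.0, -0.001, -0.0072, 0.0349], [-0.0072, 0.0642, 0.9979, 1.2927], [0.0, 0.0, 0.0, 1.0]]}
{'camera_matrix': [[368.4735, 0.0, 320.0125], [0.0, 368.4735, 198.9936], [0.0, 0.0, 1.0]], 'T': [[0.7106, 0.3713, -0.5977, 0.2008], [-0.7033, 0.3986, -0.5886, -0.3901], [0.0197, 0.8386, 0.5444, 0.4928], [0.0, 0.0, 0.0, 1.0]]}
0.1 [ 0.2357156  -0.57860902  0.23110612] [ 9.81355157e-01  1.92202467e-01 -5.08892965e-05 -5.15619163e-04] 0.09519618897732236 [ 0.15876166 -0.11957738  0.06610579] 0.017
```

View pics/top0.png

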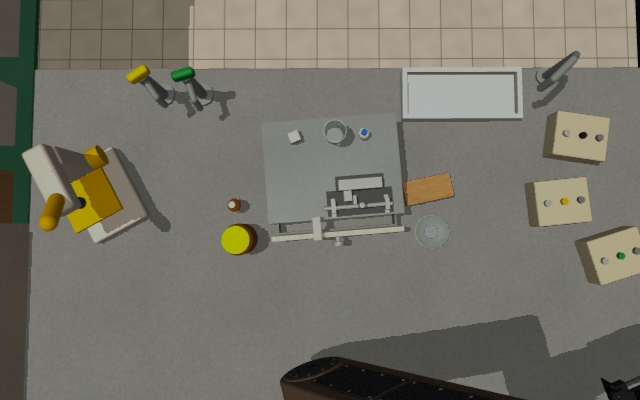

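View pics/side0.png

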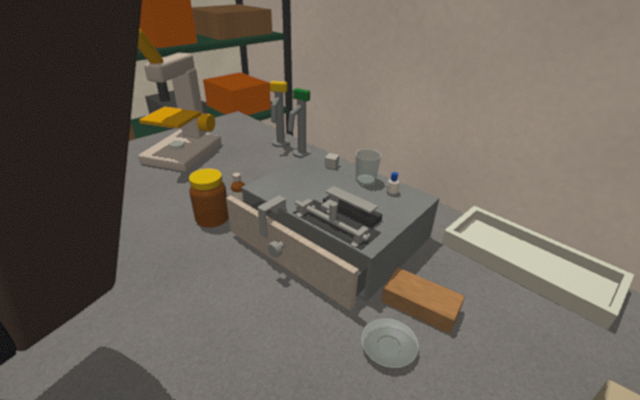

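The top view shows the chest at about (263–405, 113–222). The drawer front is open along row ~235, with the knob at (338, 241), the catch at (360, 184), the post at (362, 205) and the keeper at (317, 228). The side view shows the same layout and nothing in the way. Next I'll fit the chest frame.

Run:
```python
from h import *
z=np.load("top0.npz"); W=z["W"];H=W[...,2]
v,u=np.mgrid[0:400,0:640]
box=(u>255)&(u<412)&(v>105)&(v<250)
def rect(m,name):
    P=W[m][:,:2]; r=cv2.minAreaRect((P*1000).astype(np.float32)); print(name,m.sum(),np.round(r[0],1),np.round(r[1],1),round(r[2],2),"z",np.median(W[m][:,2]).round(4)); return r
m=box&(H>.085)&(H<.108)
n,l,st,c=cv2.connectedComponentsWithStats(m.astype(np.uint8))
for i in range(1,n):
    if st[i,4]>100: rect(l==i,f"plane{i}")
m=box&(H>.120)&(v>170)
n,l,st,c=cv2.connectedComponentsWithStats(m.astype(np.uint8))
for i in range(1,n):
    if st[i,4]>5: print(c[i].round(1)); rect(l==i,f"hi{i}")
m=box&(H>.140)&(v>170); print("post",m.sum(),W[m].mean(0), W[m][:,:2].min(0),W[m][:,:2].max(0))
m=box&(H>.05)&(H<.075)&(v>236); print("knob",m.sum(),np.c_[u[m],v[m]][:5],W[m].mean(0),W[m].min(0))
# edges of the chest top
m=box&(H>.09)&(H<.106)&(v<222)
cols=range(275,395,4); 
rear=np.array([W[np.where(m[:,k])[0].min(),k,:2] for k in cols]); a=np.polyfit(rear[:,1],rear[:,0],1); print("rear x=a*y+b",a,"yaw",-np.degrees(np.arctan(a[0])))
s=z["W"]
zs=np.load("side0.npz"); S=zs["W"];h=S[...,2]
m2=(u[:400]>300)&(h>.141)&(h<.155)&(u<350)&(v>190)&(v<240);print("side post",m2.sum(),S[m2].mean(0) if m2.any() else 0)
m2=(u>315)&(h>.128)&(h<.14)&(u<390)&(v>180)&(v<225);print("side catch",m2.sum()); rect(m2,"sidecatch")
```

```text
plane1 11786 [677.6  27.4] [241.2 320.7] 4.57 z 0.0989
plane2 182 [755.9  21.6] [35.5 33.7] 89.93 z 0.1029
plane10 428 [526.2 -43.6] [ 12.  191.2] 4.54 z 0.0949
plane11 221 [513.2 120.7] [12.  97.6] 4.56 z 0.0952
[359.6 183.5]
hi3 478 [619.3 -10. ] [ 68.9 157.5] 34.9 z 0.1326
[386.9 200.2]
hi24 9 [597.9 -98.7] [6.9 4.8] 0.65 z 0.1209
[354.5 201.8]
hi25 6 [594.7 -23.8] [8.3 3.2] 33.82 z 0.1209
[333.  204.1]
hi28 13 [588.4  24.7] [10. 10.] 14.08 z 0.1217
[361.5 204.9]
hi29 33 [587.  -38.5] [11.3 13. ] 88.82 z 0.1447
[316.6 227.4]
hi43 112 [536.   53.1] [51.4 37.9] 4.92 z 0.122
post 72 [0.56401555 0.00397881 0.81466398] [ 0.54596277 -0.04916715] [0.63897735 0.03488354]
knob 48 [[336 237]
 [337 237]
 [338 237]
 [339 237]
 [340 237]] [0.50256734 0.0144757  0.07018528] [0.49120394 0.00136963 0.06000992]
rear x=a*y+b [-0.08027108  0.79849527] yaw 4.589354137915988
side post 54 [ 0.5863653  -0.04274798  0.14606104]
side catch 556
sidecatch 556 [595.8 -35.7] [ 86.1 149.8] 5.29 z 0.1038
```

```bash
cat >> h.py <<'E'
from scipy.spatial.transform import Rotation as R
YAW=np.radians(4.57); C=np.array([.6776,.0274,0]); Rc=R.from_euler("z",YAW)
Rt=Rc*R.from_matrix(np.array([[0,1,0],[1,0,0],[0,0,-1]]).T)   # tool x=chest y, tool y=chest x
def to_chest(p): return Rc.inv().apply(np.array(p)-C)*1000
def go(x,y,z):
    s=arm.read_state(); r=R.from_quat(s["tool_rot"])
    d=r.inv().apply(C+Rc.apply(np.array([x,y,z])/1000)-s["position"])*100; w=(r.inv()*Rt).as_rotvec()
    print("t",round(s["t"],2),"chest",to_chest(s["position"]).round(1),"F",np.round(Rc.inv().apply(s["force"]),1),"w",round(s["gripper_width"],4),"q",np.round(s["qpos"],2)); print("d cm",d.round(2),"rot",w.round(3))
E
python3 -c "
from h import *
go(-235,0,150)"
```

```text
t 0.1 chest [-488.8 -568.9  231.1] F [ 0.1 -0.1  0.1] w 0.0952 q [-1.29  0.49  1.56 -0.    1.09 -0.11]
d cm [ 41.38 -46.55   8.16] rot [-1.000e-03 -1.000e-03 -1.264e+00]
```

Request:
{"method": "play_rows", "body": {
  "series": [
    {"dx":20,"dy":-23,"dz":2,"rz":-0.63,"fingers":0},
    {"dx":20,"dy":-23,"dz":2,"rz":-0.63,"fingers":0},
    {"dx":20,"dy":-23,"dz":2,"rz":-0.63,"fingers":0},
    {"dx":20,"dy":-23,"dz":2,"rz":-0.63,"fingers":0},
    {"dx":20,"dy":-23,"dz":2,"rz":-0.63,"fingers":0}
  ]
}}

```text
invalid input at $.series[0]: expected keys rx, ry, rz, dx, dy, dz, fingers
```

```bash
python3 -c "
from h import *
go(-235,0,150)"
```

```text
t 0.1 chest [-488.8 -568.9  231.1] F [ 0.1 -0.1  0.1] w 0.0952 q [-1.29  0.49  1.56 -0.    1.09 -0.11]
d cm [ 41.38 -46.55   8.16] rot [-1.000e-03 -1.000e-03 -1.264e+00]
```

Request:
{"method": "play_rows", "body": {
  "series": [
    {"rx":0,"ry":0,"dx":20,"dy":-23,"dz":2,"rz":-0.63,"fingers":0},
    {"rx":0,"ry":0,"dx":20,"dy":-23,"dz":2,"rz":-0.63,"fingers":0},
    {"rx":0,"ry":0,"dx":20,"dy":-23,"dz":2,"rz":-0.63,"fingers":0},
    {"rx":0,"ry":0,"dx":20,"dy":-23,"dz":2,"rz":-0.63,"fingers":0},
    {"rx":0,"ry":0,"dx":20,"dy":-23,"dz":2,"rz":-0.63,"fingers":0}
  ]
}}

```text
t: 0.6
position: [0.3165, -0.3408, 0.215]
tool_rot: [0.872, 0.489, -0.0, -0.0]
force: [1.4, -1.0, 0.7]
gripper_width: 0.0602
grip_force: 0.0
```

```bash
python3 -c "
from h import *
go(-235,0,150)"
```

```text
t 0.6 chest [-389.3 -338.3  215. ] F [ 1.3 -1.1  0.7] w 0.0602 q [-0.96  0.29  1.96 -0.    0.9  -0.42]
d cm [36.43 -7.41  6.5 ] rot [-0.    -0.    -0.629]
```

Request:
{"method": "play_rows", "body": {
  "series": [
    {"rx":0,"ry":0,"dx":36.4,"dy":-7.4,"dz":6.5,"rz":-0.629,"fingers":0},
    {"rx":0,"ry":0,"dx":36.4,"dy":-7.4,"dz":6.5,"rz":-0.629,"fingers":0},
    {"rx":0,"ry":0,"dx":36.4,"dy":-7.4,"dz":6.5,"rz":-0.629,"fingers":0},
    {"rx":0,"ry":0,"dx":36.4,"dy":-7.4,"dz":6.5,"rz":-0.629,"fingers":0},
    {"rx":0,"ry":0,"dx":36.4,"dy":-7.4,"dz":6.5,"rz":-0.629,"fingers":0}
  ]
}}

```text
t: 1.1
position: [0.4018, -0.1098, 0.1719]
tool_rot: [0.678, 0.735, 0.0, 0.0]
force: [1.4, 0.1, 0.9]
gripper_width: 0.0203
grip_force: 0.0
```

```bash
python3 -c "
from h import *
go(-235,0,80)"
```

```text
t 1.1 chest [-285.8 -114.8  171.9] F [ 1.4 -0.   0.9] w 0.0203 q [-0.43  0.29  2.12 -0.    0.74 -0.51]
d cm [11.48  5.08  9.19] rot [0. 0. 0.]
```

Request:
{"method": "play_rows", "body": {
  "series": [
    {"rx":0,"ry":0,"dx":11.5,"dy":5,"dz":5,"rz":0,"fingers":0},
    {"rx":0,"ry":0,"dx":11.5,"dy":5,"dz":5,"rz":0,"fingers":0},
    {"rx":0,"ry":0,"dx":11.5,"dy":5,"dz":5,"rz":0,"fingers":0},
    {"rx":0,"ry":0,"dx":11.5,"dy":5,"dz":9.6,"rz":0,"fingers":0},
    {"rx":0,"ry":0,"dx":11.5,"dy":5,"dz":9.6,"rz":0,"fingers":0}
  ]
}}

```text
t: 1.6
position: [0.4408, 0.0078, 0.0724]
tool_rot: [0.679, 0.734, -0.002, -0.003]
force: [0.1, 0.1, 0.8]
gripper_width: 0.0005
grip_force: 0.0
```

```bash
python3 -c "
from h import *
go(-200,0,76)"
```

```text
t 1.6 chest [-237.6   -0.7   72.4] F [0.1 0.1 0.8] w 0.0005 q [-0.13  0.5   2.15 -0.    0.5  -0.21]
d cm [ 0.08  3.76 -0.39] rot [-0.008 -0.002 -0.003]
```

Request:
{"method": "play_rows", "body": {
  "series": [
    {"rx":0,"ry":0,"dx":0,"dy":2,"dz":-0.4,"rz":0,"fingers":0},
    {"rx":0,"ry":0,"dx":0,"dy":3.5,"dz":-0.4,"rz":0,"fingers":0},
    {"rx":0,"ry":0,"dx":0,"dy":4.5,"dz":-0.4,"rz":0,"fingers":0},
    {"rx":0,"ry":0,"dx":0,"dy":5.3,"dz":-0.4,"rz":0,"fingers":0},
    {"rx":0,"ry":0,"dx":0,"dy":6,"dz":-0.4,"rz":0,"fingers":0}
  ]
}}

```text
t: 2.1
position: [0.5026, 0.0109, 0.0809]
tool_rot: [0.68, 0.733, -0.0, -0.0]
force: [-2.2, -0.6, 1.8]
gripper_width: 0.0004
grip_force: 1.6
```

```bash
python3 -c "
from h import *
go(-168,0,76)"
```

```text
t 2.1 chest [-175.7   -2.5   80.9] F [-2.3 -0.4  1.8] w 0.0004 q [-0.11  0.54  2.   -0.    0.6  -0.18]
d cm [0.26 0.77 0.49] rot [-0.     0.    -0.005]
```

Request:
{"method": "play_rows", "body": {
  "series": [
    {"rx":0,"ry":0,"dx":0.2,"dy":0.3,"dz":0,"rz":0,"fingers":0},
    {"rx":0,"ry":0,"dx":0.2,"dy":0.5,"dz":0,"rz":0,"fingers":0},
    {"rx":0,"ry":0,"dx":0.2,"dy":0.7,"dz":0,"rz":0,"fingers":0},
    {"rx":0,"ry":0,"dx":0.2,"dy":0.8,"dz":0,"rz":0,"fingers":0},
    {"rx":0,"ry":0,"dx":0.2,"dy":0.8,"dz":0,"rz":0,"fingers":0}
  ]
}}

```text
t: 2.6
position: [0.5105, 0.0139, 0.0801]
tool_rot: [0.68, 0.733, 0.0, 0.0]
force: [-1.1, -0.4, 1.2]
gripper_width: 0.0002
grip_force: 0.8
```

```bash
python3 -c "
from h import *
go(-168,0,76)"
```

```text
t 2.6 chest [-167.6   -0.2   80.1] F [-1.1 -0.3  1.2] w 0.0002 q [-0.1   0.55  1.98 -0.    0.61 -0.18]
d cm [ 0.02 -0.04  0.41] rot [ 0.     0.    -0.005]
```

Not on the stop yet (force only 1 N), so I'll keep pushing.

Request:
{"method": "play_rows", "body": {
  "series": [
    {"rx":0,"ry":0,"dx":0,"dy":0.1,"dz":0,"rz":0,"fingers":0},
    {"rx":0,"ry":0,"dx":0,"dy":0.2,"dz":0,"rz":0,"fingers":0},
    {"rx":0,"ry":0,"dx":0,"dy":0.25,"dz":0,"rz":0,"fingers":0},
    {"rx":0,"ry":0,"dx":0,"dy":0.3,"dz":0,"rz":0,"fingers":0},
    {"rx":0,"ry":0,"dx":0,"dy":0.3,"dz":0,"rz":0,"fingers":0}
  ]
}}

```text
t: 3.1
position: [0.5136, 0.014, 0.0801]
tool_rot: [0.68, 0.733, -0.0, 0.0]
force: [-1.4, 0.9, 1.9]
gripper_width: 0.0005
grip_force: 1.1
```

```bash
python3 -c "
from h import *
go(-168,0,76)"
```

```text
t 3.1 chest [-164.6   -0.2   80.1] F [-1.3  1.   1.9] w 0.0005 q [-0.1   0.55  1.98 -0.    0.61 -0.18]
d cm [ 0.02 -0.34  0.41] rot [ 0.     0.    -0.005]
```

Request:
{"method": "play_rows", "body": {
  "series": [
    {"rx":0,"ry":0,"dx":0,"dy":0.1,"dz":0,"rz":0,"fingers":0},
    {"rx":0,"ry":0,"dx":0,"dy":0.2,"dz":0,"rz":0,"fingers":0},
    {"rx":0,"ry":0,"dx":0,"dy":0.3,"dz":0,"rz":0,"fingers":0},
    {"rx":0,"ry":0,"dx":0,"dy":0.4,"dz":0,"rz":0,"fingers":0},
    {"rx":0,"ry":0,"dx":0,"dy":0.4,"dz":0,"rz":0,"fingers":0}
  ]
}}

```text
t: 3.6
position: [0.5162, 0.0143, 0.0801]
tool_rot: [0.68, 0.733, -0.001, -0.001]
force: [-9.5, -1.0, 6.5]
gripper_width: 0.0002
grip_force: 5.1
```

```bash
python3 -c "
from h import *
go(-168,0,76)
im,d,W,p=cloud('top'); np.savez('top1.npz',W=W,im=im)
cv2.imwrite('pics/top1.png',cv2.resize(im[100:260,240:440,::-1],None,fx=4,fy=4,interpolation=cv2.INTER_CUBIC)[:600])"
```

```text
t 3.6 chest [-162.    -0.2   80.1] F [-9.5 -0.2  6.5] w 0.0002 q [-0.1   0.56  1.97 -0.    0.62 -0.17]
d cm [ 0.01 -0.6   0.41] rot [-0.003 -0.    -0.005]
```

View pics/top1.png

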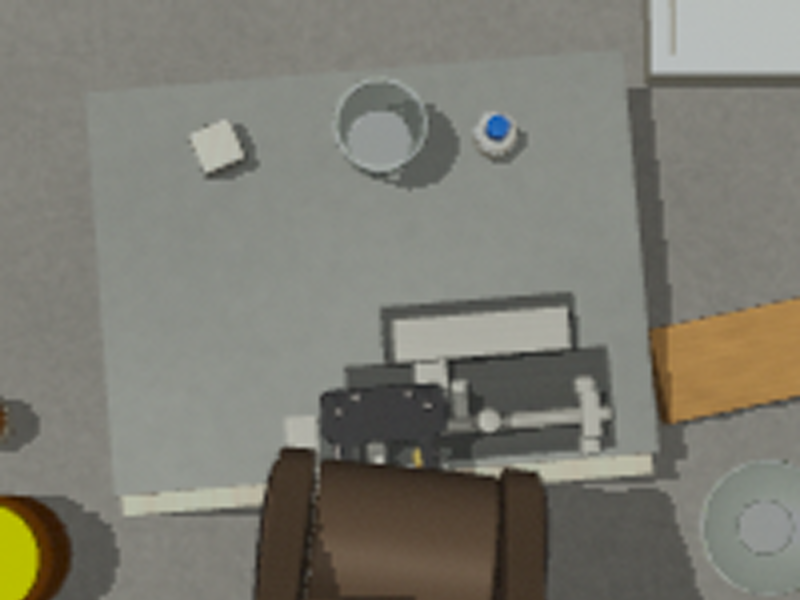

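The close-up shows the drawer front flush with the chest, along crop row ~480–500. The post is at crop (488, 420), the catch at (480, 335), and the bystanders haven't moved. The push met a firm stop at 9.5 N, so I'll back off and rise.

Request:
{"method": "play_rows", "body": {
  "series": [
    {"rx":0,"ry":0,"dx":0,"dy":-2,"dz":0,"rz":0,"fingers":0},
    {"rx":0,"ry":0,"dx":0,"dy":-3.5,"dz":-1,"rz":0,"fingers":0},
    {"rx":0,"ry":0,"dx":-3,"dy":-3.5,"dz":-6,"rz":0,"fingers":0.1},
    {"rx":0,"ry":0,"dx":-6,"dy":-3.5,"dz":-11,"rz":0,"fingers":0.463},
    {"rx":0,"ry":0,"dx":-9,"dy":-3.5,"dz":-13,"rz":0,"fingers":0.463}
  ]
}}

```text
t: 4.15
position: [0.4898, -0.0774, 0.2117]
tool_rot: [0.68, 0.734, 0.001, 0.001]
force: [0.0, 0.5, -0.8]
gripper_width: 0.0192
grip_force: 0.0
```

```bash
python3 -c "
from h import *
go(-70,-89,200)
W=np.load('top1.npz')['W'];H=W[...,2];v,u=np.mgrid[0:400,0:640]
m=(H>.088)&(H<.1)&(v>208)&(v<235)&(u>265)&(u<305)
m&=(to_chest(W.reshape(-1,3))[:,0].reshape(400,640)<-122)
P=to_chest(W[m]);print(len(P),P.min(0),P.mean(0),P.max(0))
"
```

```text
t 4.15 chest [-195.5  -89.5  211.7] F [ 0.1  0.5 -0.8] w 0.0192 q [-0.29  0.33  1.89 -0.    0.91 -0.37]
d cm [ 0.09 12.55  1.21] rot [ 0.003  0.001 -0.003]
150 [-132.40371735   76.22103855   90.01703271] [-127.1992343   115.60494484   94.985934  ] [-122.00580039  154.68345645   99.19833671]
```

Request:
{"method": "play_rows", "body": {
  "series": [
    {"rx":0,"ry":0,"dx":0,"dy":4,"dz":0.5,"rz":0,"fingers":0.463},
    {"rx":0,"ry":0,"dx":0,"dy":8,"dz":1,"rz":0,"fingers":0.463},
    {"rx":0,"ry":0,"dx":0,"dy":11.5,"dz":2,"rz":0,"fingers":0.463},
    {"rx":0.003,"ry":0,"dx":0,"dy":12.5,"dz":3,"rz":0,"fingers":0.463},
    {"rx":0.003,"ry":0,"dx":0,"dy":12.5,"dz":3.2,"rz":0,"fingers":0.463}
  ]
}}

```text
t: 4.65
position: [0.6142, -0.0674, 0.1754]
tool_rot: [0.68, 0.733, -0.002, -0.002]
force: [-1.1, 0.1, 0.8]
gripper_width: 0.0439
grip_force: 0.0
```

```bash
python3 -c "
from h import *
go(-70,-89,152)
im,d,W,p=cloud('top')
cv2.imwrite('pics/top2.png',cv2.resize(im[150:250,300:420,::-1],None,fx=5,fy=5,interpolation=cv2.INTER_CUBIC))
im,d,W,p=cloud('side')
cv2.imwrite('pics/side2.png',cv2.resize(im[130:280,230:430,::-1],None,fx=4,fy=4,interpolation=cv2.INTER_CUBIC))"
```

```text
t 4.65 chest [-70.8 -89.4 175.4] F [-1.1  0.2  0.8] w 0.0439 q [-0.22  0.54  1.64 -0.    0.97 -0.29]
d cm [0.04 0.09 2.33] rot [-0.005 -0.    -0.004]
```

View pics/side2.png

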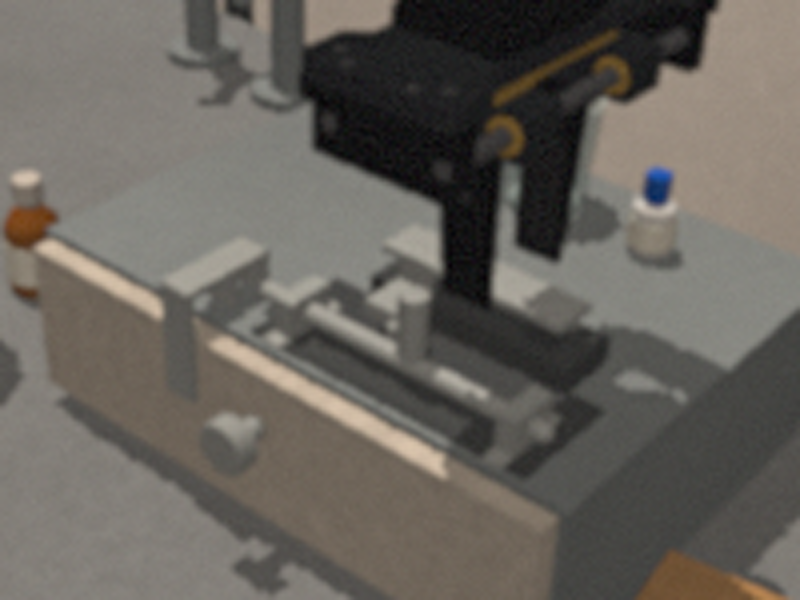

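The side crop shows the open fingers above the chest. The far finger is over the near end of the catch, and the near finger is short of the post at crop (413, 320), on its -y side. Now I'll press down.

Request:
{"method": "play_rows", "body": {
  "series": [
    {"rx":0,"ry":0,"dx":0,"dy":0.1,"dz":1.2,"rz":0,"fingers":0.463},
    {"rx":0,"ry":0,"dx":0,"dy":0.1,"dz":2.0,"rz":0,"fingers":0.463},
    {"rx":0,"ry":0,"dx":0,"dy":0.1,"dz":2.5,"rz":0,"fingers":0.463},
    {"rx":0,"ry":0,"dx":0,"dy":0.1,"dz":2.8,"rz":0,"fingers":0.463},
    {"rx":0,"ry":0,"dx":0,"dy":0.1,"dz":3,"rz":0,"fingers":0.463}
  ]
}}

```text
t: 5.25
position: [0.6145, -0.0675, 0.1471]
tool_rot: [0.68, 0.733, -0.001, -0.001]
force: [-3.2, -0.4, 3.9]
gripper_width: 0.0441
grip_force: 2.1
```

```bash
python3 -c "
from h import *
go(-70,-89,140)"
```

```text
t 5.25 chest [-70.5 -89.6 147.1] F [-3.2 -0.1  3.9] w 0.0441 q [-0.22  0.57  1.66 -0.    0.91 -0.29]
d cm [0.06 0.05 0.71] rot [-0.003  0.    -0.005]
```

Request:
{"method": "play_rows", "body": {
  "series": [
    {"rx":0,"ry":0,"dx":0,"dy":0,"dz":0.2,"rz":0,"fingers":0.463},
    {"rx":0,"ry":0,"dx":0,"dy":0,"dz":0.4,"rz":0,"fingers":0.463},
    {"rx":0,"ry":0,"dx":0,"dy":0,"dz":0.6,"rz":0,"fingers":0.463},
    {"rx":0,"ry":0,"dx":0,"dy":0,"dz":0.7,"rz":0,"fingers":0.463},
    {"rx":0,"ry":0,"dx":0,"dy":0,"dz":0.7,"rz":0,"fingers":0.463}
  ]
}}

```text
t: 5.75
position: [0.6148, -0.0676, 0.1412]
tool_rot: [0.68, 0.733, -0.001, -0.001]
force: [-6.7, -1.0, 11.3]
gripper_width: 0.0441
grip_force: 5.7
```

```bash
python3 -c "
from h import *
go(-70,-89,140)"
```

```text
t 5.75 chest [-70.2 -89.6 141.2] F [-6.7 -0.4 11.3] w 0.0441 q [-0.22  0.58  1.67 -0.    0.9  -0.29]
d cm [0.06 0.02 0.12] rot [-0.002  0.    -0.005]
```

The catch is on its stop (tip at 124 mm, 11 N). Now I'll slide towards +y.

Request:
{"method": "play_rows", "body": {
  "series": [
    {"rx":0,"ry":0,"dx":0.4,"dy":0,"dz":0,"rz":0,"fingers":0.463},
    {"rx":0,"ry":0,"dx":0.9,"dy":0,"dz":0,"rz":0,"fingers":0.463},
    {"rx":0,"ry":0,"dx":1.3,"dy":0,"dz":0,"rz":0,"fingers":0.463},
    {"rx":0,"ry":0,"dx":1.6,"dy":0,"dz":0,"rz":0,"fingers":0.463},
    {"rx":0,"ry":0,"dx":1.8,"dy":0,"dz":0,"rz":0,"fingers":0.463}
  ]
}}

```text
t: 6.25
position: [0.6148, -0.0505, 0.1413]
tool_rot: [0.68, 0.733, -0.001, 0.001]
force: [0.0, -7.9, 7.4]
gripper_width: 0.0442
grip_force: 4.9
```

```bash
python3 -c "
from h import *
go(-70,-43,140)"
```

```text
t 6.25 chest [-68.8 -72.7 141.3] F [-0.6 -7.9  7.4] w 0.0442 q [-0.19  0.58  1.67 -0.    0.89 -0.26]
d cm [ 2.97 -0.13  0.12] rot [ 0.001  0.003 -0.005]
```

Request:
{"method": "play_rows", "body": {
  "series": [
    {"rx":0,"ry":0,"dx":0.4,"dy":-0.05,"dz":0,"rz":0,"fingers":0.463},
    {"rx":0,"ry":0,"dx":0.9,"dy":-0.1,"dz":0,"rz":0,"fingers":0.463},
    {"rx":0,"ry":0,"dx":1.4,"dy":-0.1,"dz":0,"rz":0,"fingers":0.463},
    {"rx":0,"ry":0,"dx":1.8,"dy":-0.1,"dz":0,"rz":0,"fingers":0.463},
    {"rx":0,"ry":0,"dx":2.1,"dy":-0.1,"dz":0,"rz":0,"fingers":0.463}
  ]
}}

```text
t: 6.75
position: [0.6126, -0.0296, 0.1413]
tool_rot: [0.68, 0.733, -0.0, 0.002]
force: [2.3, -7.2, 6.4]
gripper_width: 0.0438
grip_force: 4.5
```

```bash
python3 -c "
from h import *
go(-70,-43,140)"
```

```text
t 6.75 chest [-69.3 -51.6 141.3] F [ 1.7 -7.3  6.4] w 0.0438 q [-0.16  0.57  1.68 -0.    0.88 -0.23]
d cm [ 0.86 -0.07  0.13] rot [ 0.002  0.002 -0.005]
```

Request:
{"method": "play_rows", "body": {
  "series": [
    {"rx":0,"ry":0,"dx":0.2,"dy":0,"dz":0.04,"rz":0,"fingers":0.463},
    {"rx":0,"ry":0,"dx":0.4,"dy":0,"dz":0.04,"rz":0,"fingers":0.463},
    {"rx":0,"ry":0,"dx":0.6,"dy":0,"dz":0.04,"rz":0,"fingers":0.463},
    {"rx":0,"ry":0,"dx":0.8,"dy":0,"dz":0.04,"rz":0,"fingers":0.463},
    {"rx":0,"ry":0,"dx":0.9,"dy":0,"dz":0.04,"rz":0,"fingers":0.463}
  ]
}}

```text
t: 7.25
position: [0.6121, -0.0228, 0.1413]
tool_rot: [0.68, 0.734, -0.001, 0.003]
force: [0.9, -24.3, 8.0]
gripper_width: 0.0441
grip_force: 13.4
```

```bash
python3 -c "
from h import *
go(-70,-43,140)"
```

```text
t 7.25 chest [-69.2 -44.8 141.3] F [ -1.1 -24.3   8. ] w 0.0441 q [-0.14  0.57  1.69 -0.01  0.88 -0.21]
d cm [ 0.18 -0.08  0.12] rot [ 0.002  0.006 -0.003]
```

A firm stop at 24 N. Before letting go, I'll check the post's travel with the cameras.

Run:
```python
from h import *
im,d,W,p=cloud('side'); P=to_chest(W.reshape(-1,3)).reshape(W.shape)
z0=np.load("side0.npz")["W"]; P0=to_chest(z0.reshape(-1,3)).reshape(W.shape)
for n,Q in(("before",P0),("now",P)):
    m=(abs(Q[...,0]+95)<9)&(Q[...,1]<0)&(Q[...,1]>-75)&(Q[...,2]>124)&(Q[...,2]<149); q=Q[m]
    h=np.histogram(q[:,1],np.arange(-76,0,4))[0]; print(n,len(q),q.mean(0).round(1),h)
cv2.imwrite('pics/side3.png',cv2.resize(im[130:280,230:430,::-1],None,fx=4,fy=4,interpolation=cv2.INTER_CUBIC))
```

```text
before 117 [-97.3 -63.7 138.4] [ 0  3 60 32 20  2  0  0  0  0  0  0  0  0  0  0  0  0]
now 192 [-98.4 -40.2 137.5] [ 0  0  0  0 21 20 18 17 16 17 23 30 27  3  0  0  0  0]
```

View pics/side3.png

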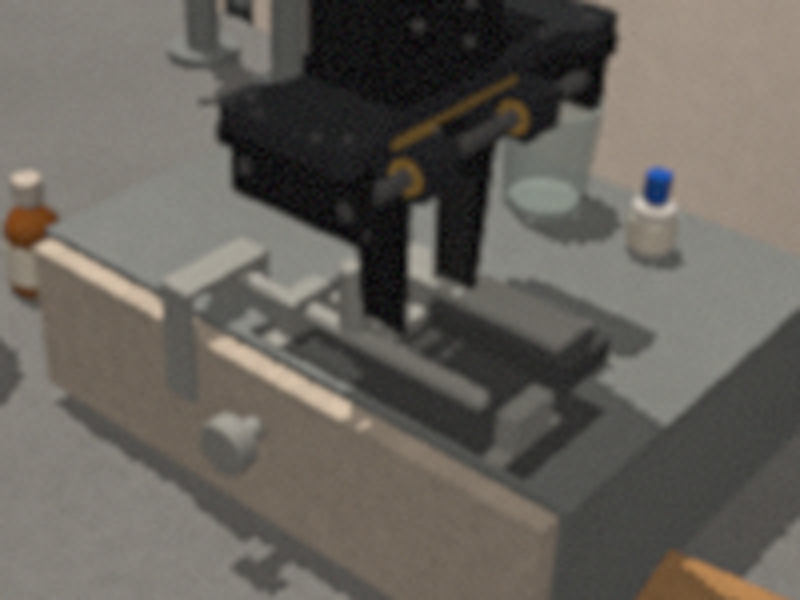

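The side crop shows the post at (350, 300), moved about 33 mm, with the rod through the keeper and the catch still held down. I'll ease off the push, then lift straight up.

Request:
{"method": "play_rows", "body": {
  "series": [
    {"rx":0,"ry":0,"dx":-0.2,"dy":0,"dz":0,"rz":0,"fingers":0.463},
    {"rx":0,"ry":0,"dx":-0.3,"dy":0,"dz":-0.5,"rz":0,"fingers":0.463},
    {"rx":0,"ry":0,"dx":-0.3,"dy":0,"dz":-1.5,"rz":0,"fingers":0.463},
    {"rx":0,"ry":0,"dx":-0.5,"dy":0,"dz":-4,"rz":0,"fingers":0.463},
    {"rx":0,"ry":0,"dx":-0.5,"dy":0,"dz":-8,"rz":0,"fingers":0.463}
  ]
}}

```text
t: 7.8
position: [0.6095, -0.0242, 0.2189]
tool_rot: [0.68, 0.733, -0.002, -0.003]
force: [-0.0, -0.7, 0.4]
gripper_width: 0.0437
grip_force: 0.0
```

Request:
{"method": "play_rows", "body": {
  "series": [
    {"rx":0,"ry":0,"dx":0,"dy":-4,"dz":-2,"rz":0,"fingers":0.463},
    {"rx":0,"ry":0,"dx":0,"dy":-8,"dz":-4,"rz":0,"fingers":0.463},
    {"rx":0,"ry":0,"dx":0,"dy":-12,"dz":-4,"rz":0,"fingers":0.463},
    {"rx":0,"ry":0,"dx":0,"dy":-15,"dz":-4,"rz":0,"fingers":0.463},
    {"rx":0,"ry":0,"dx":0,"dy":-15,"dz":-4,"rz":0,"fingers":0.463}
  ]
}}

```text
t: 8.3
position: [0.458, -0.0352, 0.2609]
tool_rot: [0.68, 0.733, -0.001, -0.002]
force: [0.8, -0.4, 0.4]
gripper_width: 0.044
grip_force: 0.0
```

Run:
```python
from h import *
go(-220,-45,250)
im,d,W,p=cloud('side'); Q=to_chest(W.reshape(-1,3)).reshape(W.shape)
m=(abs(Q[...,0]+95)<9)&(Q[...,1]<0)&(Q[...,1]>-75)&(Q[...,2]>124)&(Q[...,2]<149); print("post",Q[m].mean(0).round(1),m.sum())
m=(abs(Q[...,0]+45)<9)&(abs(Q[...,1]+60)<42)&(Q[...,2]>115); print("catch z",np.median(Q[m][:,2]))
cv2.imwrite('pics/side4.png',cv2.resize(im[130:280,230:430,::-1],None,fx=4,fy=4,interpolation=cv2.INTER_CUBIC))
```

```text
t 8.3 chest [-223.9  -44.9  260.9] F [ 0.8 -0.5  0.4] w 0.044 q [-0.22  0.22  1.9  -0.    1.02 -0.29]
d cm [-0.    0.39  1.09] rot [-0.004 -0.001 -0.005]
post [-97.4 -30.2 138.5] 112
catch z 134.7164005042544
```

View pics/side4.png

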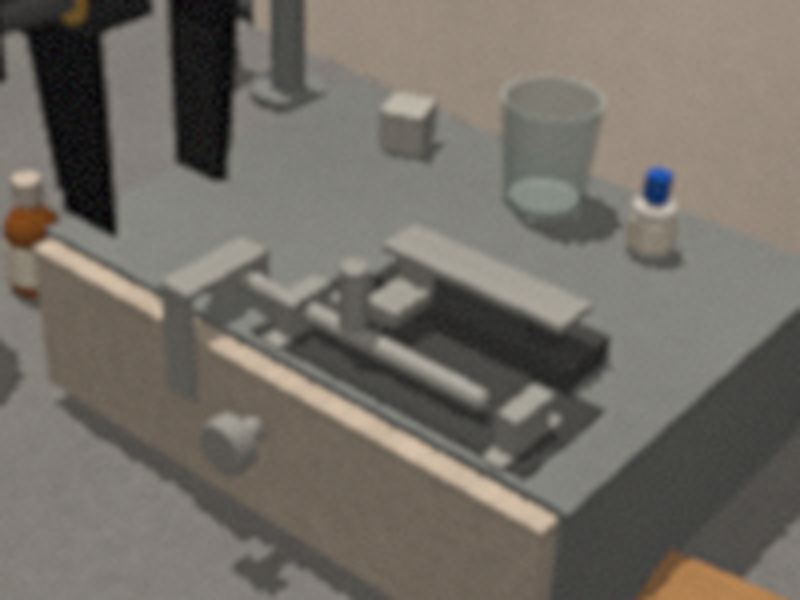

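The side crop shows the bolt across in the keeper, with the post at (355, 295), 33.5 mm from its start. The catch is back up at z 134.7 mm, the drawer is shut and the gripper is clear.

```bash
python3 -c "
from cell import arm
print(arm.hand_in())"
```

```text
the job is handed in; nothing more can be done
None
```

The slide chest is locked and handed in: the drawer is shut on its stop, the bolt is across through the keeper (33.5 mm of 34 mm by camera, against a firm stop), and the catch has sprung up behind it, all in about 8.4 s.

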